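# Load a sample tray into a bench reader through its spring gate

## Task

Load the blue sample tray, with its two vials standing in it, into the bench reader: set it nose first on the reader's apron, push it in through the amber spring gate and on until the red button at the back is pressed fully in, then let go so that the tray is left inside and the gate is shut behind it. The button sits deeper on some readers than on others, so feel for it, and be gentle: the tray must never press on the rails, the gate or the button with more than 25 N. Keep the vials upright and leave everything else as it stands.

Things in the scene. Friction and masses are not known exactly. Their poses are not given: they have to be found in the camera images.
- tray: Loose blue sample tray, 0.35 to 0.6 kg. Origin: centre of its underside; x to its nose, z up. Block 84 long (x -42..+42), 46 wide, 20 high, two square pockets (25 wide, 15 deep, at x +24 and -24) each with a vial whose cap ends 57 above the underside. At the nose an upright plate 44 wide, 50 high, front face at x = +44.
- tray_grip (a point): Where to hold the tray: on its upright metal grip bar, 100 mm above its underside, over its origin; same axes. The bar is 18 along x and 10 along y and ends 116 above the underside. Hold it across y, with the fingertips more than 75 above the underside, so that they pass over the reader's roof.
- vial_front: loose vial, white cap, brownish sample, diameter 23, 52 tall, 20 g, standing in the tray's front pocket; origin at the centre of its underside
- vial_rear: loose vial, black cap, yellowish sample, diameter 23, 52 tall, 20 g, standing in the tray's rear pocket; origin at the centre of its underside
- reader: Fixed bench reader: low white box, apron in front. Origin on the bench top, on its centre line, in the gate's plane; x points inward, z up. Base plate 6 thick (smooth; the tray slides on it), x -112..+185, 104 wide. Chamber behind the gate: rails 50 apart inside (tray has 2 play each side) from x 59, flared over x 40..59; back wall at x 181.
- apron (a point): Point on top of the apron, on the centre line, 62 mm before the gate plane (reader x = -62, 6 above the bench); reader's axes. A tray set with its origin here clears the shut gate. Guide rails 12 high, 50 apart inside, flared to about 65 apart over reader x -112..-73.
- slot (a point): Point at the front end of the roof slot: reader x = -6, top of the clear roof, 74 above the bench. The roof covers reader x -6..185, underside 70 above the bench; the slot for the tray's grip bar is 24 wide, runs along the centre line and is open to the front.
- leaf_left (a joint): Left (reader's +y) amber leaf of the spring gate, rad: 0 shut, grows inward to 1.5. Upright hinge at reader x 4, y 36.5 mm; leaf 35 wide, 9 to 65 above the bench. A weak spring shuts it (a tray pushing through feels a few N). It can fall shut only once the tray's rear end is about 40 past the gate plane.
- leaf_right (a joint): Right (-y) leaf, mirror image of the left: rad, 0 shut, grows inward to 1.5
- button (a joint): Red button, diameter 14, on the centre line at the back, 48 above the bench; the tray's nose plate presses it along reader x. Metres: 0 out, 0.008 fully in (hard stop). Yields at a steady 5 N, stays where pushed. Its depth varies and is not measured: unpressed, its tip is anywhere from reader x 128 to 153 mm.
- stopper_box: Bystander, loose: flat blue and white cardboard box, 70x70x32 mm; origin at the centre of its underside.
- vial_spare: Bystander, loose: vial with black screw cap, diameter 23, 52 tall mm; origin at the centre of its underside.
- drying_beaker: Bystander, loose: glass beaker standing upside down, 63x66x91 mm; origin at the centre of its underside.
- cylinder_small: Bystander, loose: small glass measuring cylinder, foot diameter 36, 106 tall mm; origin at the centre of its underside.
- tape_roll: Bystander, loose: roll of tan tape lying flat, diameter 68, 19 high mm; origin at the centre of its underside.
- pinch_clip: Bystander, loose: wire pinch clip lying flat, 11x56x14 mm; origin at the centre of its underside.
Mind the look-alikes: they are no part of the job. There is more than one size of the vial_rear; the job needs the smaller.

How it is judged:
On the way, in this order (a step that is already met when the one before it is completed fails the run):
1. the tray stands nose first on the apron, upright, with the gate still shut (x of tray in the frame of reader between -0.12 and -0.04 m and y of tray in the frame of reader between -0.012 and 0.012 m and z of tray in the frame of reader below 0.012 m and angle between the x axis of tray and the x axis of reader, either way round below 0.25 rad and value of joint each of leaf_left, leaf_right below 0.15 rad), for 0.1 s.
2. the tray holds both leaves of the gate open on its way through (x of tray in the frame of reader between -0.035 and 0.075 m and value of joint each of leaf_left, leaf_right above 0.6 rad), for 0.1 s.
3. the button is pressed in (value of joint button above 0.0058 m), for 0.1 s.
At the end, for the whole second after the job is handed in: Tray level, at rest, nose inward between the inner rails (origin 84 to 122 mm past the gate plane, 6 mm of centre, 0.08 rad); button in by over 5.8 of its 8 mm; both leaves shut within 0.1 rad; both vials upright (0.2 rad) in their pockets (x of tray in the frame of reader between 0.084 and 0.122 m and y of tray in the frame of reader between -0.006 and 0.006 m and z of tray in the frame of reader between 0.003 and 0.01 m and angle between the x axis of tray and the x axis of reader, either way round below 0.08 rad and angle between tray's own z axis and vertical below 0.06 rad and distance between each of vial_front, vial_rear and tray below 0.032 m and angle between each of vial_front, vial_rear's own z axis and vertical below 0.2 rad and value of joint button above 0.0058 m and value of joint each of leaf_left, leaf_right below 0.1 rad and linear speed of tray below 0.01 m/s); the robot touches nothing.
It fails at once if the tray presses on the reader (rails, walls, gate or button; not its base plate) with more than 25 N (contact force between tray and reader above 25 N).
It fails at once if a vial tips over or leaves the tray (angle between any of vial_front, vial_rear's own z axis and vertical above 0.5 rad or distance between any of vial_front, vial_rear and tray above 0.06 m).
It fails at once if a bystander is moved by more than 20 mm (distance of any of stopper_box, vial_spare, drying_beaker, cylinder_small, tape_roll, pinch_clip from where it was at the start of the episode above 0.02 m).
It also fails if it takes over 69 s, if anything falls off the work surface, if the arm or the gripper's body presses on something with over 40 N, if the wrist force passes 120 N, or if a joint passes its speed limit or range.

## Robot

A 6-joint arm with a two-finger parallel gripper is mounted at the origin on a cart in front of the work surface, level with it; the furniture and walls round the work are solid. World frame = base frame: x ahead of the robot, y to its left, z up, the work surface at z = 0. Lengths are in m, angles in rad, forces in N, time in s.
With the tool pointing down it reaches from about 0.375 to 0.975 m from the base axis. Payload 3.8 kg.
Tool frame: the origin (TCP) lies at the very end of the fingers, on their centre line; the grasp point (between the pads) lies 19 mm behind it; z points along the fingers, y is the line along which they close (so a half turn about z gives the same grasp; the last joint's range is limited). The gripper opens to 85 mm and grips with 20 to 120 N. Pads are 22 mm wide; open, the fingers measure 114 mm over their backs; the gripper's body (76 mm by 85 mm) begins 54 mm behind the grasp point. The pads swing forward as they close: fully open they stand 13 mm farther back than shut.
Start: joints at [-1.194, 0.264, 1.604, -0, 1.274, -0.037], TCP at [0.271, -0.618, 0.231] pointing down, gripper open.
Joint ranges: [-2.63, 2.63], [-0.94, 2.18], [0.31, 2.57], [-1.31, 4.45], [0, 2.66], [-2.55, 2.55]. Speed limits (rad/s): [2.57, 2.57, 3.14, 3.14, 3.14, 3.14].

## Interface

Orientations are given as a rotation vector (axis times angle).
In Python, from workcell import monitor, viewer, workorder gives the robot as it stands.
- The arm moves only by the tool jog_arm, never from a script. Its argument "commands" is a list of rows, each an object with "travel": the shift along the tool's x, y, z in mm, a list of three; "rot": the turn, a rotation vector about the tool's x, y, z in degrees, a list of three; "claw": the closure in counts, from 0 (fully open) to 255 (shut). A call has exactly 5 rows; each row shifts and turns the commanded pose from where the row before left it, along the tool's axes as they then stand; what a row does not reach is not made up. A row lasts 1/10 s, in which the tool goes at most 50 mm and 8.59 degrees, less where a joint would pass 70% of its speed; a pose out of reach is approached as far as the arm can. A call is refused whole if a number of a shift passes 50 or a number of a turn 8.59, either way. A call with a gripper value outside its range is refused whole. The fingers move at their own pace and stop on an object; "force" is the grip in N (left out, the last holds). Time passes only in rows, so rows that do not move let the fingers close, or fill a call up. It gives the time, the measured TCP pose, the force, the opening and the grip force at its end, in the units of the state.
- monitor.read_state(): the state, without advancing time (a new reading comes with each control period).
- viewer.read_camera(name): name is "scene" or "top"; returns a dict with "color" (400x640x3 uint8, blue, green, red), "camera_matrix" (3x3 intrinsics, pixels), "R" (3x3) and "t" (3): a world point X has camera coordinates R X + t. Camera axes: x right, y down, z forward; pixel columns grow to the right and rows downward; lengths in m; the calibration is good to about 2 mm. A picture is of the moment at which its call begins. There is no depth.
- workorder.finish_job(): hands the job in; it is judged then, once.
The state is a dict: "time": time; "q": joint angles; "joint_vel": joint speeds; "joint_torque": joint torques, N m; "tool_pos": TCP position; "tcp_rot": TCP orientation; "wrist_force": force on the tool from outside, world axes, zero at the start; "torque": the same for the moment, N m; "width": opening from 0.0 (shut) to 1.0 (fully open); "grip_force": force on a finger pad.
Only numpy, scipy, OpenCV 4.12 (cv2) and the standard library are available. Lean on these libraries where they do the work, as an engineer would, in place of code of your own. Each camera call takes 0.05 s, during which the arm holds its last target. There are 200 camera calls.

## Working session

There is one attempt and no reset: what is moved stays moved. The work goes in short steps, Python scripts to look and compute and a tool call to move; the robot and the scene stay as the last step left them, time stands still between calls to the robot, and variables do not carry over. Pictures are saved under pics/ and viewed, at most 10 in all, crops included, and the job is handed in when it is done.

Besides the shell and the picture viewer there is one more tool, called as a command line: name --argument value ..., lists and objects as JSON in quotes. jog_arm: Moves the arm, as the interface text tells. Its arguments: {"type":"object","properties":{"commands":{"type":"array","items":{"type":"object","properties":{"travel":{"type":"array","items":{"type":"number"}},"rot":{"type":"array","items":{"type":"number"}},"claw":{"type":"number"}}}},"force":{"type":"number"}},"required":["commands"]}

```bash
mkdir -p pics; cat > h.py <<'E'
import numpy as np, cv2
from workcell import monitor, viewer, workorder
def cam(n):
    d=viewer.read_camera(n); return d
def ray(d,u,v,z):
    K,R,t=np.array(d["camera_matrix"]),np.array(d["R"]),np.array(d["t"])
    c=-R.T@t; r=R.T@np.linalg.inv(K)@np.array([u,v,1.]); return c+r*(z-c[2])/r[2]
def proj(d,X):
    K,R,t=np.array(d["camera_matrix"]),np.array(d["R"]),np.array(d["t"])
    p=K@(R@np.array(X)+t); return p[:2]/p[2]
E
python3 - <<'E'
from h import *
for n in("scene","top"):
    d=cam(n); cv2.imwrite(f"pics/{n}0.png",d["color"]); import pickle; pickle.dump(d,open(n+"0.pkl","wb"))
    print(n, -np.array(d["R"]).T@d["t"])
print(monitor.read_state())
E
```

```text
scene [-0.03278786  0.88295438  0.56945658]
top [0.39279538 0.03924863 1.45726437]
{'time': 0.1, 'q': array([-1.19385162e+00,  2.64658692e-01,  1.60524864e+00, -4.45965912e-05,
        1.27372079e+00, -3.69304818e-02]), 'joint_vel': array([-7.85387849e-05, -1.44634924e-03, -3.65150035e-03, -1.16159657e-04,
        5.57992184e-04,  6.19772256e-04]), 'joint_torque': array([ 8.64370777e-04, -5.16706395e+01, -3.68589699e+01, -5.49777440e-05,
        6.31153991e-03,  1.37352913e-05]), 'tool_pos': array([ 0.2711766 , -0.61739899,  0.23009338]), 'tcp_rot': array([-3.07260534e+00, -6.45092964e-01,  6.06561709e-04]), 'wrist_force': array([-0.16249619,  0.28544188,  0.91953656]), 'torque': array([-0.03149665,  0.01993543, -0.05490513]), 'grip_force': 0.0, 'width': 1.0032266107110566}
```

View pics/scene0.png

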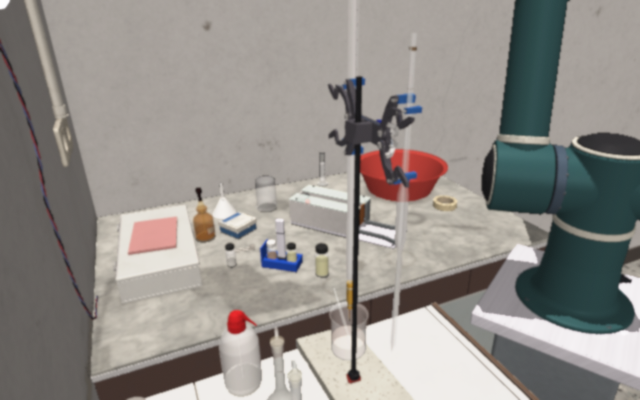

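View pics/top0.png

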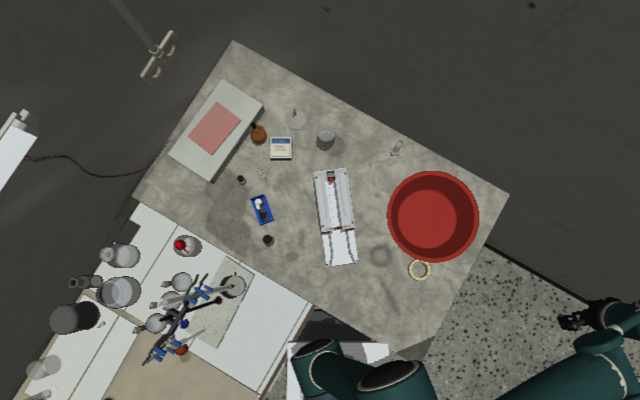

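```bash
python3 - <<'E'
from h import *
import pickle
s=pickle.load(open("scene0.pkl","rb"));t=pickle.load(open("top0.pkl","rb"))
a=cv2.resize(t["color"][155:275,225:375],None,fx=4,fy=4,interpolation=cv2.INTER_CUBIC)
b=cv2.resize(s["color"][180:280,220:420],None,fx=3,fy=3,interpolation=cv2.INTER_CUBIC)
cv2.imwrite("pics/c1.png",a[:, :600]);cv2.imwrite("pics/c2.png",b)
# blue mask in both
for d,n in((t,"t"),(s,"s")):
    c=d["color"].astype(int); m=((c[...,0]>90)&(c[...,0]-c[...,2]>60)&(c[...,0]-c[...,1]>40)).astype(np.uint8)
    for k in cv2.findContours(m,0,2)[0]:
        if cv2.contourArea(k)>30: print(n,cv2.minAreaRect(k))
for p in((262,210),(340,262),(324,262),(357,262),(333,172)): print(p,ray(t,*p,0.01))
E
```

```text
t ((262.1312255859375, 210.16741943359375), (25.427030563354492, 14.395195960998535), 70.34617614746094)
s ((278.9160461425781, 258.8863525390625), (41.776268005371094, 24.19313621520996), 19.855215072631836)
s ((410.30767822265625, 175.03846740722656), (5.295135498046875, 10.001924514770508), 78.69007110595703)
s ((413.5, 109.0), (6.0, 13.0), 90.0)
s ((402.5, 98.0), (7.0, 8.0), 0.0)
(262, 210) [0.5635233  0.24157865 0.01      ]
(340, 262) [ 0.39734676 -0.00925257  0.01      ]
(324, 262) [0.39735663 0.04159581 0.01      ]
(357, 262) [ 0.39733626 -0.06331481  0.01      ]
(333, 172) [0.68860002 0.01257929 0.01      ]
```

View pics/c1.png

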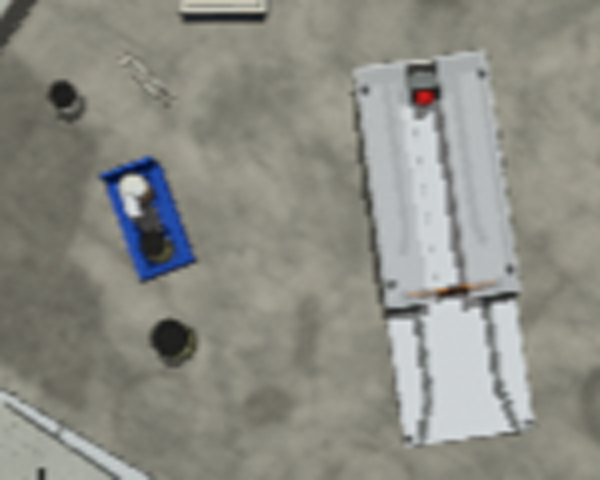

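View pics/c2.png

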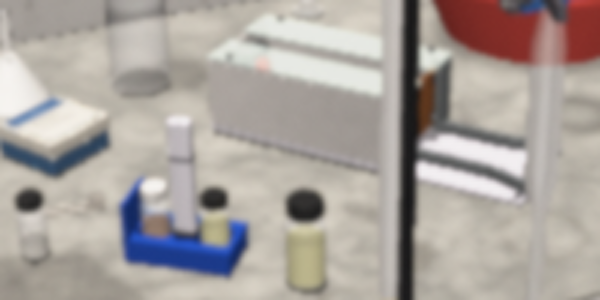

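```bash
python3 - <<'E'
from h import *
import pickle
s=pickle.load(open("scene0.pkl","rb"));t=pickle.load(open("top0.pkl","rb"))
c=t["color"].astype(int); g=cv2.cvtColor(t["color"],cv2.COLOR_BGR2GRAY).astype(float)
def edge(row,u0,sgn,w=6):
    u=np.arange(u0-w,u0+w+1); gr=np.clip(sgn*np.gradient(g[row,u]),0,None)**2; return (u*gr).sum()/gr.sum()
def run(rows,z,L,Rr,name):
    P=[]
    for r in rows:
        f=(r-rows[0])/(rows[-1]-rows[0])
        a=edge(r,round(L[0]+f*(L[1]-L[0])),1);b=edge(r,round(Rr[0]+f*(Rr[1]-Rr[0])),-1)
        P.append((ray(t,a,r,z),ray(t,b,r,z)))
    P=np.array(P)
    pl=np.polyfit(P[:,0,0],P[:,0,1],1);pr=np.polyfit(P[:,1,0],P[:,1,1],1)
    print(name,"left",pl,"right",pr,"width",np.mean(P[:,0,1]-P[:,1,1]))
    res=P[:,0,1]-np.polyval(pl,P[:,0,0]);print(res.std(), (P[:,1,1]-np.polyval(pr,P[:,1,0])).std())
run(range(178,226),.074,(314.5,321),(348,355),"roof")
run(range(236,260),.006,(323,326),(354,357),"apron")
m=((c[...,2]>120)&(c[...,2]-c[...,1]>80)&(c[...,2]-c[...,0]>80)).astype(np.uint8); m[:, :325]=0;m[:,340:]=0
v,u=np.nonzero(m); print("button px",u.mean(),v.mean(),ray(t,u.mean(),v.mean(),.048))
m=((c[...,2]-c[...,0]>50)).astype(np.uint8); m[:222]=0;m[236:]=0;m[:,:320]=0;m[:,365:]=0
v,u=np.nonzero(m); print("gate px",len(u),u.mean(),v.mean(),ray(t,u.mean(),v.mean(),.065))
# front edge apron & roof ends along column
for col,r0,z,sg in((332,264,.003,-1),(345,263,.003,-1),(322,171,.074,1),(340,169,.074,1)):
    v=np.arange(r0-6,r0+7);gr=np.clip(sg*np.gradient(g[v,col]),0,None)**2;rr=(v*gr).sum()/gr.sum();print("end",col,rr,ray(t,col,rr,z))
def cr(x,y):return 225+x/4,155+y/4
for n,p,z in(("whitecap",(133,187),.057),("blackcap",(153,246),.057),("bartop?",(143,203),.116),("rearL",(145,281),.0),("rearR",(197,262),.0),("rearLz20",(145,281),.02),("noseL z50",(100,177),.05),("noseR z50",(155,157),.05)):
    print(n,ray(t,*cr(*p),z)*1000)
for n,p,z in(("bar",(179,119),.116),("wc",(155,182),.057),("bc",(214,192),.057)): print("scene",n,ray(s,220+p[0]/3,180+p[1]/3,z)*1000)
E
```

```text
roof left [ 0.1352411  -0.01661419] right [ 0.10462314 -0.10205536] width 0.10327262677813405
0.001281565253345584 0.002085361790599274
apron left [ 0.19703157 -0.04485877] right [ 0.05089792 -0.08182301] width 0.10176080942771233
0.001624168157316882 0.0031658356532044403
button px 330.5 179.0 [0.65821185 0.02124184 0.048     ]
gate px 6 338.0 226.5 [ 0.50591269 -0.00161058  0.065     ]
end 332 265.61895692938765 [0.38592949 0.01607716 0.003     ]
end 345 263.4036942937582 [ 0.39292272 -0.02543867  0.003     ]
end 322 170.5061011040093 [0.68020982 0.04808123 0.074     ]
end 340 167.68825412459987 [ 0.68927358 -0.00813379  0.074     ]
whitecap [583.92692598 247.22042865  57.        ]
blackcap [537.61808444 230.7244992   57.        ]
bartop? [563.80996445 230.74295168 116.        ]
rearL [515.10971017 244.42465749   0.        ]
rearR [530.53494251 202.72600967   0.        ]
rearLz20 [513.43102608 241.60875073  20.        ]
noseL z50 [592.78526773 274.31473233  50.        ]
noseR z50 [608.7308899  231.46218071  50.        ]
scene bar [559.60366786 244.71248389 116.        ]
scene wc [583.74436141 249.63102392  57.        ]
scene bc [537.44772672 235.38924224  57.        ]
```

Look-alikes for the tray: only one blue tray, at top (262,210), with the white cap at (258,202) and the small black-capped vial at (263,216). The decoy vials are the big black-capped one at (268,240) and the spare at (241,180). The stopper box at (280,148) is blue and white. The crop confirms it: nose plate at the upper left next to the white cap, tray at about (0.561, 0.241) with yaw 19.6°. The reader gate is at about (0.502, 0.000) with yaw 7.5°.

jog_arm --commands '[{"travel": [30.5, -33.5, -10], "claw": 0}, {"travel": [30.5, -33.5, -10], "claw": 0}, {"travel": [30.5, -33.5, -10], "claw": 0}, {"travel": [30.5, -33.5, -10], "claw": 0}, {"travel": [30.5, -33.5, -10], "claw": 0}]' --force 40

```text
$.commands[0]: bad value
```

jog_arm --commands '[{"travel": [30.5, -33.5, 0], "claw": 0}, {"travel": [30.5, -33.5, 0], "claw": 0}, {"travel": [30.5, -33.5, 0], "claw": 0}, {"travel": [30.5, -33.5, 0], "claw": 0}, {"travel": [30.5, -33.5, 0], "claw": 0}]'

```text
$.commands[0]: bad value
```

jog_arm --commands '[{"travel": [30.5, -33.5, 0], "claw": 0}, {"travel": [30.5, -33.5, 0], "claw": 0}, {"travel": [30.5, -33.5, 0], "claw": 0}, {"travel": [30.5, -33.5, 0], "claw": 0}, {"travel": [30.5, -33.5, 0], "claw": 0}]'

```text
$.commands[0]: bad value
```

jog_arm --commands '[{"travel": [30.5, -33.5, 0], "claw": 0}, {"travel": [30.5, -33.5, 0], "claw": 0}, {"travel": [30.5, -33.5, 0], "claw": 0}, {"travel": [20, -24, 0], "claw": 0}, {"rot": [0, 0, 4.1], "claw": 0}]'

```text
$.commands[0]: bad value
```

jog_arm --commands '[{"travel": [30.5, -33.5, -10], "rot": [0, 0, 0], "claw": 0}, {"travel": [30.5, -33.5, -10], "rot": [0, 0, 0], "claw": 0}, {"travel": [30.5, -33.5, -10], "rot": [0, 0, 0], "claw": 0}, {"travel": [30.5, -33.5, -10], "rot": [0, 0, 0], "claw": 0}, {"travel": [30.5, -33.5, -10], "rot": [0, 0, 0], "claw": 0}]' --force 40

```text
time: 0.6
tool_pos: [0.3437, -0.4013, 0.281]
tcp_rot: [-3.074, -0.644, 0.0]
wrist_force: [0.7, 0.9, 0.8]
width: 1.001
grip_force: 0.0
```

jog_arm --commands '[{"travel": [30.5, -33.5, 0], "rot": [0, 0, 0], "claw": 0}, {"travel": [30.5, -33.5, 0], "rot": [0, 0, 0], "claw": 0}, {"travel": [30.5, -33.5, 0], "rot": [0, 0, 0], "claw": 0}, {"travel": [30.5, -33.5, 0], "rot": [0, 0, 0], "claw": 0}, {"travel": [30.5, -33.5, 0], "rot": [0, 0, 0], "claw": 0}]'

```text
time: 1.1
tool_pos: [0.4159, -0.1868, 0.2809]
tcp_rot: [-3.074, -0.645, 0.0]
wrist_force: [0.0, 0.5, -0.4]
width: 1.001
grip_force: 0.0
```

jog_arm --commands '[{"travel": [30.5, -33.5, 0], "rot": [0, 0, 0], "claw": 0}, {"travel": [30.5, -33.5, 0], "rot": [0, 0, 0], "claw": 0}, {"travel": [30.5, -33.5, 0], "rot": [0, 0, 0], "claw": 0}, {"travel": [30.5, -33.5, 0], "rot": [0, 0, 0], "claw": 0}, {"travel": [30.5, -33.5, 0], "rot": [0, 0, 0], "claw": 0}]'

```text
time: 1.6
tool_pos: [0.4882, 0.0279, 0.281]
tcp_rot: [3.074, 0.646, -0.0]
wrist_force: [-0.4, -0.7, 0.4]
width: 0.997
grip_force: 0.0
```

jog_arm --commands '[{"travel": [30.5, -33.5, 0], "rot": [0, 0, 0], "claw": 0}, {"travel": [30.5, -33.5, 0], "rot": [0, 0, 0], "claw": 0}, {"travel": [30.5, -33.5, 0], "rot": [0, 0, 0], "claw": 0}, {"travel": [30, -30, 0], "rot": [0, 0, 4], "claw": 0}, {"travel": [0, 0, 0], "rot": [0, 0, 0], "claw": 0}]'

```text
time: 2.1
tool_pos: [0.5477, 0.1988, 0.2802]
tcp_rot: [-3.093, -0.542, 0.001]
wrist_force: [-0.4, -0.8, -0.1]
width: 0.997
grip_force: 0.0
```

jog_arm --commands '[{"travel": [14, -18, 20], "rot": [0, 0, 0], "claw": 0}, {"travel": [13, -17, 20], "rot": [0, 0, 0], "claw": 0}, {"travel": [0, 0, 40], "rot": [0, 0, 0], "claw": 0}, {"travel": [0, 0, 40], "rot": [0, 0, 0], "claw": 0}, {"travel": [0, 0, 0], "rot": [0, 0, 0], "claw": 0}]'

```text
time: 2.6
tool_pos: [0.5553, 0.234, 0.1539]
tcp_rot: [3.092, 0.538, -0.022]
wrist_force: [-1.1, -1.2, -0.8]
width: 0.997
grip_force: 0.0
```

```bash
python3 - <<'E'
from h import *
d=cam("scene"); e=cam("top")
a=cv2.resize(d["color"][130:290,200:360],None,fx=3.5,fy=3.5,interpolation=cv2.INTER_CUBIC)
cv2.imwrite("pics/a1.png",a)
print(proj(d,monitor.read_state()["tool_pos"]),monitor.read_state()["tool_pos"])
E
```

```text
[281.25068345 199.81160104] [0.5597742  0.23557269 0.16063127]
```

View pics/a1.png

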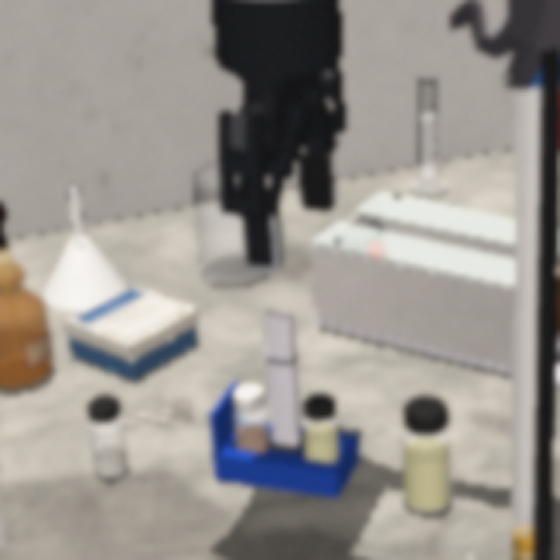

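The fingers straddle the bar: tips at about px (274,205) and (291,189), bar top at (281,220). Descend and grip.

jog_arm --commands '[{"travel": [2, -4, 30], "rot": [0, 0, 0], "claw": 0}, {"travel": [0, 0, 30], "rot": [0, 0, 0], "claw": 0}, {"travel": [0, 0, 19], "rot": [0, 0, 0], "claw": 0}, {"travel": [0, 0, 0], "rot": [0, 0, 0], "claw": 0}, {"travel": [0, 0, 0], "rot": [0, 0, 0], "claw": 120}]'

```text
time: 3.2
tool_pos: [0.5629, 0.2412, 0.0849]
tcp_rot: [-3.095, -0.537, -0.005]
wrist_force: [-0.7, 0.1, 1.1]
width: 0.852
grip_force: 0.0
```

jog_arm --commands '[{"travel": [0, 0, 0], "rot": [0, 0, 0], "claw": 170}, {"travel": [0, 0, 0], "rot": [0, 0, 0], "claw": 200}, {"travel": [0, 0, 0], "rot": [0, 0, 0], "claw": 230}, {"travel": [0, 0, 0], "rot": [0, 0, 0], "claw": 255}, {"travel": [0, 0, 0], "rot": [0, 0, 0], "claw": 255}]'

```text
time: 3.7
tool_pos: [0.5615, 0.241, 0.0829]
tcp_rot: [-3.095, -0.538, -0.001]
wrist_force: [-0.9, 0.5, 3.0]
width: 0.114
grip_force: 43.9
```

jog_arm --commands '[{"travel": [0, 0, 0], "rot": [0, 0, 0], "claw": 255}, {"travel": [0, 0, 0], "rot": [0, 0, 0], "claw": 255}, {"travel": [0, 0, 0], "rot": [0, 0, 0], "claw": 255}, {"travel": [0, 0, 0], "rot": [0, 0, 0], "claw": 255}, {"travel": [0, 0, 0], "rot": [0, 0, 0], "claw": 255}]' --force 60

```text
time: 4.2
tool_pos: [0.5615, 0.241, 0.0829]
tcp_rot: [-3.095, -0.538, -0.001]
wrist_force: [-1.7, -0.4, 5.2]
width: 0.107
grip_force: 59.1
```

jog_arm --commands '[{"travel": [0, 0, -5], "rot": [0, 0, 0], "claw": 255}, {"travel": [0, 0, -15], "rot": [0, 0, 0], "claw": 255}, {"travel": [0, 0, -25], "rot": [0, 0, 0], "claw": 255}, {"travel": [0, 0, -25], "rot": [0, 0, 0], "claw": 255}, {"travel": [0, 0, -20], "rot": [0, 0, 0], "claw": 255}]'

```text
time: 4.7
tool_pos: [0.5609, 0.2407, 0.1734]
tcp_rot: [3.095, 0.538, -0.001]
wrist_force: [-0.3, 0.2, -4.3]
width: 0.104
grip_force: 58.6
```

jog_arm --commands '[{"travel": [0, 0, 0], "rot": [0, 0, 0], "claw": 255}, {"travel": [0, 0, 0], "rot": [0, 0, 2], "claw": 255}, {"travel": [0, 0, 0], "rot": [0, 0, 4], "claw": 255}, {"travel": [0, 0, 0], "rot": [0, 0, 4], "claw": 255}, {"travel": [0, 0, 0], "rot": [0, 0, 2], "claw": 255}]'

```text
time: 5.2
tool_pos: [0.5598, 0.2403, 0.1702]
tcp_rot: [3.134, 0.208, -0.005]
wrist_force: [-0.5, -0.1, -4.9]
width: 0.109
grip_force: 58.6
```

```bash
python3 - <<'E'
from h import *
s=monitor.read_state();r=s["tcp_rot"]; print(s["tool_pos"],np.degrees(2*np.arctan2(r[1],r[0])),s["wrist_force"],s["width"])
E
```

```text
[0.5597835  0.24028166 0.17016548] 7.579675314745038 [-0.5331301  -0.06026854 -4.87352198] 0.10857995424456866
```

jog_arm --commands '[{"travel": [-6, 8, 0], "rot": [0, 0, 0], "claw": 255}, {"travel": [-14, 18, 0], "rot": [0, 0, 0], "claw": 255}, {"travel": [-22, 27, 0], "rot": [0, 0, 0], "claw": 255}, {"travel": [-26, 32, 0], "rot": [0, 0, 0], "claw": 255}, {"travel": [-26, 32, 0], "rot": [0, 0, 0], "claw": 255}]'

```text
time: 5.7
tool_pos: [0.4815, 0.1107, 0.1709]
tcp_rot: [3.133, 0.214, -0.004]
wrist_force: [0.7, 0.3, -6.1]
width: 0.108
grip_force: 58.8
```

jog_arm --commands '[{"travel": [-26, 32, 0], "rot": [0, 0, 0], "claw": 255}, {"travel": [-26, 31, 0], "rot": [0, 0, 0], "claw": 255}, {"travel": [-21, 26, 0], "rot": [0, 0, 0], "claw": 255}, {"travel": [-13, 17, 0], "rot": [0, 0, 0], "claw": 255}, {"travel": [-7, 9, 0], "rot": [0, 0, 0], "claw": 255}]'

```text
time: 6.2
tool_pos: [0.4045, -0.0156, 0.1712]
tcp_rot: [3.134, 0.21, -0.003]
wrist_force: [-0.2, 0.6, -4.7]
width: 0.108
grip_force: 58.9
```

jog_arm --commands '[{"travel": [0, 0, 15], "rot": [0, 0, 0], "claw": 255}, {"travel": [0, 0, 20], "rot": [0, 0, 0], "claw": 255}, {"travel": [0, 0, 10], "rot": [0, 0, 0], "claw": 255}, {"travel": [0, 0, 0], "rot": [0, 0, 0], "claw": 255}, {"travel": [0, 0, 0], "rot": [0, 0, 0], "claw": 255}]'

```text
time: 6.7
tool_pos: [0.407, -0.0139, 0.1273]
tcp_rot: [-3.134, -0.212, 0.001]
wrist_force: [0.6, -0.2, -4.4]
width: 0.103
grip_force: 58.9
```

```bash
python3 - <<'E'
from h import *
import pickle
s=monitor.read_state();r=s["tcp_rot"]; print(s["tool_pos"],np.degrees(2*np.arctan2(r[1],r[0])),s["wrist_force"],s["width"])
d=cam("scene"); e=cam("top"); pickle.dump((d,e),open("p1.pkl","wb"))
a=cv2.resize(d["color"][130:260,270:430],None,fx=3.5,fy=3.5,interpolation=cv2.INTER_CUBIC)
b=cv2.resize(e["color"][150:280,290:390],None,fx=3.5,fy=3.5,interpolation=cv2.INTER_CUBIC)
cv2.imwrite("pics/a2.png",a[:, :560]); h=np.zeros((455,800,3),np.uint8); h[:,:350]=b; h[:a.shape[0],350:]=a[:455,:450]; cv2.imwrite("pics/b2.png",h)
E
```

```text
[ 0.40698375 -0.01392994  0.1272815 ] -352.2572789825528 [ 0.57292854 -0.16780591 -4.4114911 ] 0.1027697275506354
```

View pics/b2.png

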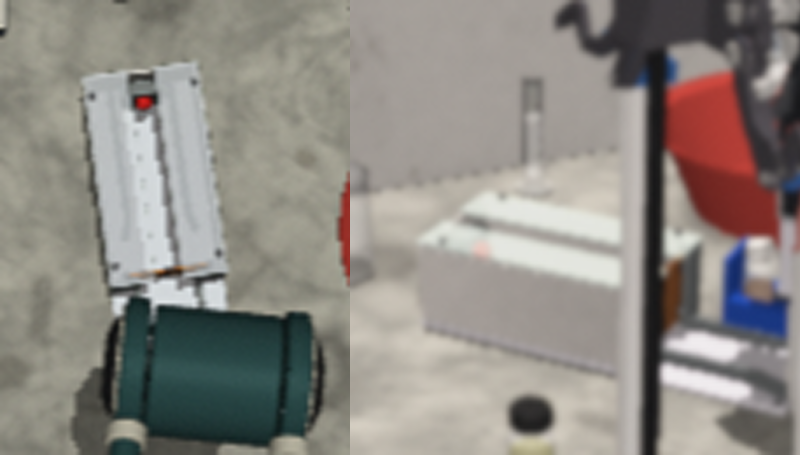

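The tray hangs 44 mm over the apron, with its nose and white cap at the right of the scene crop, (755,270). The top camera is blocked by the wrist. The gate is still shut. I'll back up so the nose starts in the flare, then lower in small steps.

jog_arm --commands '[{"travel": [-11, -0.5, 0], "rot": [0, 0, 0], "claw": 255}, {"travel": [-10, 0, 5], "rot": [0, 0, 0], "claw": 255}, {"travel": [0, 0, 10], "rot": [0, 0, 0], "claw": 255}, {"travel": [0, 0, 5], "rot": [0, 0, 0], "claw": 255}, {"travel": [0, 0, 0], "rot": [0, 0, 0], "claw": 255}]'

```text
time: 7.3
tool_pos: [0.3849, -0.0164, 0.1059]
tcp_rot: [-3.134, -0.211, 0.004]
wrist_force: [-0.8, -0.5, -5.0]
width: 0.106
grip_force: 58.9
```

```bash
cat > st.py <<'E'
from h import *
from scipy.spatial.transform import Rotation as Ro
s=monitor.read_state();R=Ro.from_rotvec(s["tcp_rot"]).as_matrix();p=s["tool_pos"]
y=-.0104+.136*(p[0]-.4276); th=np.arctan(.136)
print("t",s["time"],"pos",p.round(4),"yaw",np.degrees(np.arctan2(R[1,0],R[0,0])).round(2),"tilt",(R[:2,2]).round(4))
print("y off (reader)",((p[1]-y)*np.cos(th)*1000).round(1),"xr",(((p[0]-.502)*np.cos(th)+(p[1]+.0003)*np.sin(th))*1000).round(1),"F tool",(R.T@s["wrist_force"]).round(1),"M",s["torque"].round(2))
E
python3 st.py
```

```text
t 7.3 pos [ 0.3849 -0.0164  0.1059] yaw 7.7 tilt [-0.0023  0.0003]
y off (reader) -0.2 xr -118.2 F tool [-0.9  0.4  5. ] M [-0.02  0.02  0.01]
```

jog_arm --commands '[{"travel": [1, 0, 3], "rot": [0, 0, 0], "claw": 255}, {"travel": [0, 0, 2], "rot": [0, 0, 0], "claw": 255}, {"travel": [0, 0, 1], "rot": [0, 0, 0], "claw": 255}, {"travel": [0, 0, 1], "rot": [0, 0, 0], "claw": 255}, {"travel": [0, 0, 0], "rot": [0, 0, 0], "claw": 255}]'

```text
time: 7.8
tool_pos: [0.3871, -0.0163, 0.1002]
tcp_rot: [-3.134, -0.211, 0.0]
wrist_force: [0.5, 0.8, -6.0]
width: 0.104
grip_force: 58.9
```

```bash
python3 st.py
```

```text
t 7.8 pos [ 0.3871 -0.0163  0.1002] yaw 7.71 tilt [-0.0002  0.    ]
y off (reader) -0.4 xr -116.0 F tool [ 0.6 -0.7  6. ] M [ 0.01  0.08 -0.03]
```

jog_arm --commands '[{"travel": [0, 0, 1], "rot": [0, 0, 0], "claw": 255}, {"travel": [0, 0, 1], "rot": [0, 0, 0], "claw": 255}, {"travel": [0, 0, 1], "rot": [0, 0, 0], "claw": 255}, {"travel": [0, 0, 1], "rot": [0, 0, 0], "claw": 255}, {"travel": [0, 0, 0], "rot": [0, 0, 0], "claw": 255}]'

```text
time: 8.3
tool_pos: [0.3869, -0.0163, 0.0961]
tcp_rot: [-3.134, -0.211, 0.001]
wrist_force: [-0.2, 0.2, -5.5]
width: 0.107
grip_force: 58.9
```

```bash
python3 st.py
```

```text
t 8.3 pos [ 0.3869 -0.0163  0.0961] yaw 7.71 tilt [-0.0003  0.    ]
y off (reader) -0.4 xr -116.2 F tool [-0.2 -0.3  5.5] M [0.02 0.01 0.02]
```

jog_arm --commands '[{"travel": [0, 0, 1.5], "rot": [0, 0, 0], "claw": 255}, {"travel": [0, 0, 1.5], "rot": [0, 0, 0], "claw": 255}, {"travel": [0, 0, 1.5], "rot": [0, 0, 0], "claw": 255}, {"travel": [0, 0, 1], "rot": [0, 0, 0], "claw": 255}, {"travel": [0, 0, 0.5], "rot": [0, 0, 0], "claw": 255}]'

```text
time: 8.8
tool_pos: [0.3869, -0.0163, 0.0901]
tcp_rot: [-3.134, -0.211, 0.001]
wrist_force: [-0.2, 0.4, -5.4]
width: 0.11
grip_force: 58.9
```

```bash
python3 st.py
```

```text
t 8.8 pos [ 0.3869 -0.0163  0.0901] yaw 7.71 tilt [-0.0003  0.    ]
y off (reader) -0.4 xr -116.2 F tool [-0.2 -0.4  5.4] M [0.11 0.03 0.02]
```

jog_arm --commands '[{"travel": [0, 0, 0.5], "rot": [0, 0, 0], "claw": 255}, {"travel": [0, 0, 0.5], "rot": [0, 0, 0], "claw": 255}, {"travel": [2, 0, 0], "rot": [0, 0, 0], "claw": 255}, {"travel": [2, 0, 0], "rot": [0, 0, 0], "claw": 255}, {"travel": [0, 0, 0], "rot": [0, 0, 0], "claw": 255}]'

```text
time: 9.3
tool_pos: [0.3916, -0.0157, 0.0894]
tcp_rot: [-3.134, -0.211, -0.001]
wrist_force: [0.2, 1.2, -5.1]
width: 0.107
grip_force: 58.9
```

```bash
python3 st.py
```

```text
t 9.3 pos [ 0.3916 -0.0157  0.0894] yaw 7.71 tilt [0.0006 0.0001]
y off (reader) -0.4 xr -111.5 F tool [ 0.3 -1.2  5.1] M [ 0.16 -0.01  0.02]
```

jog_arm --commands '[{"travel": [0, -1, 0], "rot": [0, 0, 0], "claw": 255}, {"travel": [0, 0, 0], "rot": [0, 0, 0], "claw": 255}, {"travel": [2, 0, 0], "rot": [0, 0, 0], "claw": 255}, {"travel": [2, 0, 0], "rot": [0, 0, 0], "claw": 255}, {"travel": [0, 0, 0], "rot": [0, 0, 0], "claw": 255}]'

```text
time: 9.8
tool_pos: [0.3954, -0.0143, 0.0895]
tcp_rot: [3.134, 0.211, 0.001]
wrist_force: [0.5, 0.6, -5.1]
width: 0.107
grip_force: 58.9
```

```bash
python3 st.py
```

```text
t 9.8 pos [ 0.3954 -0.0143  0.0895] yaw 7.71 tilt [ 0.0006 -0.0001]
y off (reader) 0.5 xr -107.5 F tool [ 0.6 -0.6  5.1] M [-0.02  0.07  0.07]
```

jog_arm --commands '[{"travel": [3, 0, 0], "rot": [0, 0, 0], "claw": 255}, {"travel": [4, 0, 0], "rot": [0, 0, 0], "claw": 255}, {"travel": [4, 0, 0], "rot": [0, 0, 0], "claw": 255}, {"travel": [4, 0, 0], "rot": [0, 0, 0], "claw": 255}, {"travel": [0, 0, 0], "rot": [0, 0, 0], "claw": 255}]'

```text
time: 10.3
tool_pos: [0.4106, -0.0122, 0.0895]
tcp_rot: [3.134, 0.211, 0.001]
wrist_force: [-1.3, 0.2, -5.0]
width: 0.108
grip_force: 58.9
```

```bash
python3 st.py
```

```text
t 10.3 pos [ 0.4106 -0.0122  0.0895] yaw 7.71 tilt [ 0.0007 -0.    ]
y off (reader) 0.5 xr -92.1 F tool [-1.2 -0.3  5. ] M [-0.02 -0.01  0.06]
```

jog_arm --commands '[{"travel": [5, 0, 0], "rot": [0, 0, 0], "claw": 255}, {"travel": [6, 0, 0], "rot": [0, 0, 0], "claw": 255}, {"travel": [6, 0, 0], "rot": [0, 0, 0], "claw": 255}, {"travel": [6, 0, 0], "rot": [0, 0, 0], "claw": 255}, {"travel": [3, 0, 0], "rot": [0, 0, 0], "claw": 255}]'

```text
time: 10.8
tool_pos: [0.4365, -0.0087, 0.0894]
tcp_rot: [3.134, 0.211, 0.001]
wrist_force: [0.4, -0.2, -4.9]
width: 0.111
grip_force: 58.9
```

jog_arm --commands '[{"travel": [0, 0, 0.3], "rot": [0, 0, 0], "claw": 255}, {"travel": [0, 0, 0], "rot": [0, 0, 0], "claw": 255}, {"travel": [0, 0, 0], "rot": [0, 0, 0], "claw": 255}, {"travel": [0, 0, 0], "rot": [0, 0, 0], "claw": 255}, {"travel": [0, 0, 0], "rot": [0, 0, 0], "claw": 255}]'

```text
time: 11.3
tool_pos: [0.4353, -0.0088, 0.089]
tcp_rot: [-3.134, -0.211, 0.0]
wrist_force: [0.1, 0.3, -5.0]
width: 0.105
grip_force: 58.9
```

```bash
python3 st.py; python3 - <<'E'
from h import *
d=cam("scene")
cv2.imwrite("pics/a3.png",cv2.resize(d["color"][150:260,290:430],None,fx=5,fy=5,interpolation=cv2.INTER_CUBIC))
E
```

```text
t 11.3 pos [ 0.4353 -0.0088  0.089 ] yaw 7.7 tilt [-0.0001  0.    ]
y off (reader) 0.6 xr -67.2 F tool [ 0.1 -0.3  5. ] M [0.03 0.03 0.02]
```

View pics/a3.png

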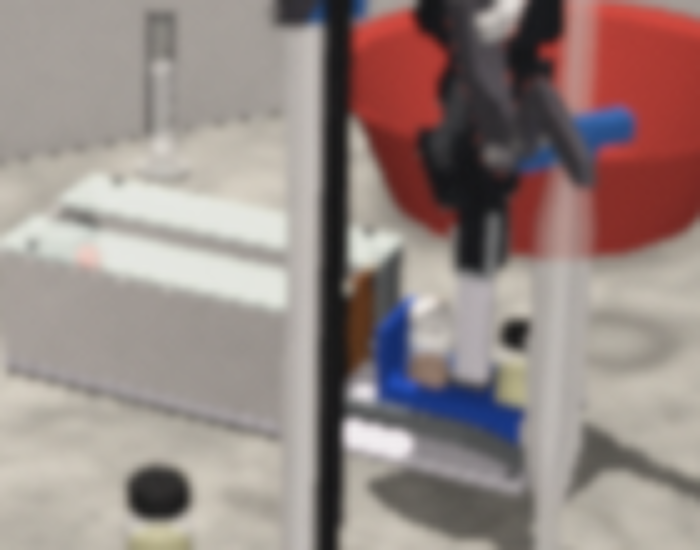

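The tray stands between the apron rails at crop (450,390), both vials are upright and the gate is shut. Now push through.

jog_arm --commands '[{"travel": [5, 0, 0], "rot": [0, 0, 0], "claw": 255}, {"travel": [6, 0, 0], "rot": [0, 0, 0], "claw": 255}, {"travel": [6, 0, 0], "rot": [0, 0, 0], "claw": 255}, {"travel": [6, 0, 0], "rot": [0, 0, 0], "claw": 255}, {"travel": [6, 0, 0], "rot": [0, 0, 0], "claw": 255}]'

```text
time: 11.85
tool_pos: [0.4639, -0.0049, 0.089]
tcp_rot: [3.134, 0.212, -0.004]
wrist_force: [-5.7, -0.1, 2.8]
width: 0.109
grip_force: 60.1
```

```bash
python3 st.py
```

```text
t 11.85 pos [ 0.4639 -0.0049  0.089 ] yaw 7.73 tilt [-0.0027 -0.0002]
y off (reader) 0.6 xr -38.4 F tool [-5.7 -0.6 -2.8] M [-0.24  0.99  0.01]
```

jog_arm --commands '[{"travel": [4, 0, -0.2], "rot": [0, 0, 0], "claw": 255}, {"travel": [4, 0, 0], "rot": [0, 0, 0], "claw": 255}, {"travel": [4, 0, 0], "rot": [0, 0, 0], "claw": 255}, {"travel": [4, 0, 0], "rot": [0, 0, 0], "claw": 255}, {"travel": [4, 0, 0], "rot": [0, 0, 0], "claw": 255}]'

```text
time: 12.35
tool_pos: [0.4844, -0.0021, 0.089]
tcp_rot: [-3.134, -0.211, 0.0]
wrist_force: [-2.5, -0.2, -2.6]
width: 0.109
grip_force: 59.3
```

```bash
python3 st.py
```

```text
t 12.35 pos [ 0.4844 -0.0021  0.089 ] yaw 7.71 tilt [-0.      0.0001]
y off (reader) 0.6 xr -17.7 F tool [-2.5 -0.1  2.6] M [-0.13  0.54  0.04]
```

jog_arm --commands '[{"travel": [4, 0, 0], "rot": [0, 0, 0], "claw": 255}, {"travel": [4, 0, 0], "rot": [0, 0, 0], "claw": 255}, {"travel": [4, 0, 0], "rot": [0, 0, 0], "claw": 255}, {"travel": [3, 0, 0], "rot": [0, 0, 0], "claw": 255}, {"travel": [2, 0, 0], "rot": [0, 0, 0], "claw": 255}]'

```text
time: 12.85
tool_pos: [0.5016, 0.0002, 0.0891]
tcp_rot: [3.134, 0.211, 0.001]
wrist_force: [-1.6, 0.4, -5.4]
width: 0.106
grip_force: 58.9
```

```bash
python3 st.py
```

```text
t 12.85 pos [5.016e-01 2.000e-04 8.910e-02] yaw 7.71 tilt [0.0007 0.    ]
y off (reader) 0.5 xr -0.4 F tool [-1.5 -0.7  5.4] M [-0.08  0.17  0.03]
```

jog_arm --commands '[{"travel": [3, 0, 0], "rot": [0, 0, 0], "claw": 255}, {"travel": [3, 0, 0], "rot": [0, 0, 0], "claw": 255}, {"travel": [3, 0, 0], "rot": [0, 0, 0], "claw": 255}, {"travel": [3, 0, 0], "rot": [0, 0, 0], "claw": 255}, {"travel": [2, 0, 0], "rot": [0, 0, 0], "claw": 255}]'

```text
time: 13.35
tool_pos: [0.5152, 0.002, 0.0893]
tcp_rot: [3.134, 0.211, 0.001]
wrist_force: [-0.1, 0.5, -4.9]
width: 0.104
grip_force: 58.9
```

```bash
python3 st.py
```

```text
t 13.35 pos [0.5152 0.002  0.0893] yaw 7.71 tilt [0.0003 0.    ]
y off (reader) 0.5 xr 13.4 F tool [-0.1 -0.5  4.9] M [-0.    0.15 -0.01]
```

jog_arm --commands '[{"travel": [3, 0, 0], "rot": [0, 0, 0], "claw": 255}, {"travel": [3, 0, 0], "rot": [0, 0, 0], "claw": 255}, {"travel": [3, 0, 0], "rot": [0, 0, 0], "claw": 255}, {"travel": [3, 0, 0], "rot": [0, 0, 0], "claw": 255}, {"travel": [3, 0, 0], "rot": [0, 0, 0], "claw": 255}]'

```text
time: 13.85
tool_pos: [0.5299, 0.004, 0.0892]
tcp_rot: [-3.134, -0.211, -0.0]
wrist_force: [0.3, -0.3, -5.0]
width: 0.099
grip_force: 58.9
```

```bash
python3 st.py
```

```text
t 13.85 pos [0.5299 0.004  0.0892] yaw 7.71 tilt [0.0001 0.    ]
y off (reader) 0.5 xr 28.3 F tool [0.2 0.3 5. ] M [-0.04  0.14 -0.04]
```

jog_arm --commands '[{"travel": [4, 0, 0], "rot": [0, 0, 0], "claw": 255}, {"travel": [4, 0, 0], "rot": [0, 0, 0], "claw": 255}, {"travel": [4, 0, 0], "rot": [0, 0, 0], "claw": 255}, {"travel": [4, 0, 0], "rot": [0, 0, 0], "claw": 255}, {"travel": [4, 0, 0], "rot": [0, 0, 0], "claw": 255}]'

```text
time: 14.35
tool_pos: [0.5498, 0.0067, 0.0891]
tcp_rot: [-3.134, -0.211, 0.0]
wrist_force: [-1.4, 0.5, -4.0]
width: 0.109
grip_force: 58.9
```

```bash
python3 st.py
```

```text
t 14.35 pos [0.5498 0.0067 0.0891] yaw 7.71 tilt [-0.0002  0.    ]
y off (reader) 0.5 xr 48.3 F tool [-1.3 -0.6  4. ] M [-0.01  0.14  0.03]
```

jog_arm --commands '[{"travel": [4, 0, 0], "rot": [0, 0, 0], "claw": 255}, {"travel": [4, 0, 0], "rot": [0, 0, 0], "claw": 255}, {"travel": [4, 0, 0], "rot": [0, 0, 0], "claw": 255}, {"travel": [4, 0, 0], "rot": [0, 0, 0], "claw": 255}, {"travel": [4, 0, 0], "rot": [0, 0, 0], "claw": 255}]'

```text
time: 14.85
tool_pos: [0.5696, 0.0094, 0.0892]
tcp_rot: [-3.134, -0.211, 0.0]
wrist_force: [-0.7, -0.5, -5.1]
width: 0.103
grip_force: 58.9
```

```bash
python3 st.py
```

```text
t 14.85 pos [0.5696 0.0094 0.0892] yaw 7.71 tilt [-0.  0.]
y off (reader) 0.5 xr 68.3 F tool [-0.8  0.4  5.1] M [0.03 0.21 0.01]
```

jog_arm --commands '[{"travel": [3, 0, 0], "rot": [0, 0, 0], "claw": 255}, {"travel": [3, 0, 0], "rot": [0, 0, 0], "claw": 255}, {"travel": [2, 0, 0], "rot": [0, 0, 0], "claw": 255}, {"travel": [2, 0, 0], "rot": [0, 0, 0], "claw": 255}, {"travel": [0, 0, 0], "rot": [0, 0, 0], "claw": 255}]'

```text
time: 15.35
tool_pos: [0.5798, 0.0107, 0.0894]
tcp_rot: [3.134, 0.211, 0.001]
wrist_force: [0.0, -0.3, -5.5]
width: 0.105
grip_force: 58.9
```

```bash
python3 st.py
```

```text
t 15.35 pos [0.5798 0.0107 0.0894] yaw 7.72 tilt [ 0.0009 -0.0001]
y off (reader) 0.4 xr 78.5 F tool [-0.   0.3  5.5] M [ 0.03  0.05 -0.01]
```

jog_arm --commands '[{"travel": [2, 0, 0], "rot": [0, 0, 0], "claw": 255}, {"travel": [2, 0, 0], "rot": [0, 0, 0], "claw": 255}, {"travel": [1.5, 0, 0], "rot": [0, 0, 0], "claw": 255}, {"travel": [1.5, 0, 0], "rot": [0, 0, 0], "claw": 255}, {"travel": [0, 0, 0], "rot": [0, 0, 0], "claw": 255}]'

```text
time: 15.85
tool_pos: [0.5864, 0.0116, 0.0892]
tcp_rot: [3.134, 0.211, 0.0]
wrist_force: [0.3, 0.2, -5.3]
width: 0.108
grip_force: 58.9
```

```bash
python3 st.py
```

```text
t 15.85 pos [0.5864 0.0116 0.0892] yaw 7.71 tilt [0.0003 0.    ]
y off (reader) 0.4 xr 85.3 F tool [ 0.3 -0.1  5.3] M [ 0.02  0.05 -0.  ]
```

jog_arm --commands '[{"travel": [2, 0, 0], "rot": [0, 0, 0], "claw": 255}, {"travel": [2, 0, 0], "rot": [0, 0, 0], "claw": 255}, {"travel": [1.5, 0, 0], "rot": [0, 0, 0], "claw": 255}, {"travel": [1, 0, 0], "rot": [0, 0, 0], "claw": 255}, {"travel": [0, 0, 0], "rot": [0, 0, 0], "claw": 255}]'

```text
time: 16.35
tool_pos: [0.5928, 0.0125, 0.0892]
tcp_rot: [3.134, 0.211, 0.0]
wrist_force: [0.6, -0.9, -5.8]
width: 0.111
grip_force: 58.9
```

```bash
python3 st.py
```

```text
t 16.35 pos [0.5928 0.0125 0.0892] yaw 7.71 tilt [ 0.0002 -0.    ]
y off (reader) 0.5 xr 91.7 F tool [0.5 1.  5.8] M [0.01 0.04 0.03]
```

jog_arm --commands '[{"travel": [2, 0, 0], "rot": [0, 0, 0], "claw": 255}, {"travel": [2, 0, 0], "rot": [0, 0, 0], "claw": 255}, {"travel": [1.5, 0, 0], "rot": [0, 0, 0], "claw": 255}, {"travel": [1, 0, 0], "rot": [0, 0, 0], "claw": 255}, {"travel": [0, 0, 0], "rot": [0, 0, 0], "claw": 255}]'

```text
time: 16.85
tool_pos: [0.5992, 0.0134, 0.0892]
tcp_rot: [-3.134, -0.211, -0.0]
wrist_force: [-0.4, -0.6, -5.4]
width: 0.107
grip_force: 58.9
```

```bash
python3 st.py
```

```text
t 16.85 pos [0.5992 0.0134 0.0892] yaw 7.71 tilt [0.0001 0.    ]
y off (reader) 0.4 xr 98.2 F tool [-0.5  0.5  5.4] M [0.02 0.01 0.01]
```

jog_arm --commands '[{"travel": [2, 0, 0], "rot": [0, 0, 0], "claw": 255}, {"travel": [2, 0, 0], "rot": [0, 0, 0], "claw": 255}, {"travel": [1.5, 0, 0], "rot": [0, 0, 0], "claw": 255}, {"travel": [1, 0, 0], "rot": [0, 0, 0], "claw": 255}, {"travel": [0, 0, 0], "rot": [0, 0, 0], "claw": 255}]'

```text
time: 17.35
tool_pos: [0.6057, 0.0142, 0.0892]
tcp_rot: [-3.134, -0.211, -0.0]
wrist_force: [0.1, 0.8, -5.1]
width: 0.108
grip_force: 58.9
```

```bash
python3 st.py
```

```text
t 17.35 pos [0.6057 0.0142 0.0892] yaw 7.71 tilt [0.0001 0.    ]
y off (reader) 0.4 xr 104.7 F tool [ 0.2 -0.7  5.1] M [0.   0.08 0.04]
```

jog_arm --commands '[{"travel": [1.5, 0, 0], "rot": [0, 0, 0], "claw": 255}, {"travel": [1.5, 0, 0], "rot": [0, 0, 0], "claw": 255}, {"travel": [1, 0, 0], "rot": [0, 0, 0], "claw": 255}, {"travel": [1, 0, 0], "rot": [0, 0, 0], "claw": 255}, {"travel": [0, 0, 0], "rot": [0, 0, 0], "claw": 255}]'

```text
time: 17.85
tool_pos: [0.6091, 0.0148, 0.0892]
tcp_rot: [3.134, 0.211, -0.005]
wrist_force: [-4.4, -0.1, -1.1]
width: 0.104
grip_force: 59.5
```

```bash
python3 st.py
```

```text
t 17.85 pos [0.6091 0.0148 0.0892] yaw 7.72 tilt [-0.0032 -0.0003]
y off (reader) 0.5 xr 108.1 F tool [-4.4 -0.5  1.1] M [-0.11  0.93 -0.03]
```

jog_arm --commands '[{"travel": [1, 0, 0], "rot": [0, 0, 0], "claw": 255}, {"travel": [1, 0, 0], "rot": [0, 0, 0], "claw": 255}, {"travel": [1, 0, 0], "rot": [0, 0, 0], "claw": 255}, {"travel": [1, 0, 0], "rot": [0, 0, 0], "claw": 255}, {"travel": [0, 0, 0], "rot": [0, 0, 0], "claw": 255}]'

```text
time: 18.35
tool_pos: [0.613, 0.0153, 0.0892]
tcp_rot: [3.134, 0.211, -0.005]
wrist_force: [-6.4, -0.3, -1.1]
width: 0.104
grip_force: 59.6
```

```bash
python3 st.py
```

```text
t 18.35 pos [0.613  0.0153 0.0892] yaw 7.72 tilt [-0.0033 -0.0003]
y off (reader) 0.5 xr 112.0 F tool [-6.3 -0.5  1.1] M [-0.12  0.93  0.  ]
```

jog_arm --commands '[{"travel": [1, 0, 0], "rot": [0, 0, 0], "claw": 255}, {"travel": [1, 0, 0], "rot": [0, 0, 0], "claw": 255}, {"travel": [0.5, 0, 0], "rot": [0, 0, 0], "claw": 255}, {"travel": [0.5, 0, 0], "rot": [0, 0, 0], "claw": 255}, {"travel": [0, 0, 0], "rot": [0, 0, 0], "claw": 255}]'

```text
time: 18.85
tool_pos: [0.6159, 0.0157, 0.0892]
tcp_rot: [3.134, 0.211, -0.005]
wrist_force: [-4.9, -0.5, -0.0]
width: 0.109
grip_force: 59.6
```

```bash
python3 st.py
```

```text
t 18.85 pos [0.6159 0.0157 0.0892] yaw 7.72 tilt [-0.0033 -0.0003]
y off (reader) 0.5 xr 115.0 F tool [-4.9 -0.2  0.1] M [-0.1   0.94  0.02]
```

jog_arm --commands '[{"travel": [0.5, 0, 0], "rot": [0, 0, 0], "claw": 255}, {"travel": [0.5, 0, 0], "rot": [0, 0, 0], "claw": 255}, {"travel": [0.5, 0, 0], "rot": [0, 0, 0], "claw": 255}, {"travel": [0, 0, 0], "rot": [0, 0, 0], "claw": 255}, {"travel": [0, 0, 0], "rot": [0, 0, 0], "claw": 255}]'

```text
time: 19.35
tool_pos: [0.6162, 0.0158, 0.0893]
tcp_rot: [3.134, 0.212, -0.009]
wrist_force: [-8.7, -0.5, 3.2]
width: 0.107
grip_force: 60.1
```

```bash
python3 st.py
```

```text
t 19.35 pos [0.6162 0.0158 0.0893] yaw 7.73 tilt [-0.0059 -0.0006]
y off (reader) 0.5 xr 115.3 F tool [-8.7 -0.7 -3.1] M [-0.34  1.56  0.01]
```

The force rises with no further travel, so the button is at its hard stop. Ease off, release and rise.

jog_arm --commands '[{"travel": [-0.7, 0, 0], "rot": [0, 0, 0], "claw": 255}, {"travel": [0, 0, 0], "rot": [0, 0, 0], "claw": 230}, {"travel": [0, 0, 0], "rot": [0, 0, 0], "claw": 200}, {"travel": [0, 0, 0], "rot": [0, 0, 0], "claw": 160}, {"travel": [0, 0, 0], "rot": [0, 0, 0], "claw": 120}]' --force 20

```text
time: 19.85
tool_pos: [0.6196, 0.016, 0.0904]
tcp_rot: [3.134, 0.211, 0.005]
wrist_force: [0.7, 0.4, 0.5]
width: 0.518
grip_force: 0.0
```

jog_arm --commands '[{"travel": [0, 0, 0], "rot": [0, 0, 0], "claw": 100}, {"travel": [0, 0, 0], "rot": [0, 0, 0], "claw": 100}, {"travel": [0, 0, -10], "rot": [0, 0, 0], "claw": 100}, {"travel": [0, 0, -25], "rot": [0, 0, 0], "claw": 100}, {"travel": [0, 0, -40], "rot": [0, 0, 0], "claw": 100}]'

```text
time: 20.35
tool_pos: [0.6158, 0.016, 0.1623]
tcp_rot: [-3.134, -0.211, 0.01]
wrist_force: [1.4, -0.4, -0.1]
width: 0.605
grip_force: 0.0
```

jog_arm --commands '[{"travel": [0, 0, -40], "rot": [0, 0, 0], "claw": 100}, {"travel": [-20, 30, -20], "rot": [0, 0, 0], "claw": 100}, {"travel": [-20, 45, 0], "rot": [0, 0, 0], "claw": 100}, {"travel": [-20, 45, 0], "rot": [0, 0, 0], "claw": 100}, {"travel": [-20, 45, 0], "rot": [0, 0, 0], "claw": 100}]'

```text
time: 20.85
tool_pos: [0.5608, -0.1597, 0.2258]
tcp_rot: [3.133, 0.213, 0.003]
wrist_force: [0.7, -0.8, -0.3]
width: 0.609
grip_force: 0.0
```

jog_arm --commands '[{"travel": [-20, 45, 0], "rot": [0, 0, 0], "claw": 100}, {"travel": [-20, 45, 0], "rot": [0, 0, 0], "claw": 100}, {"travel": [0, 30, 0], "rot": [0, 0, 0], "claw": 100}, {"travel": [0, 0, 0], "rot": [0, 0, 0], "claw": 100}, {"travel": [0, 0, 0], "rot": [0, 0, 0], "claw": 100}]'

```text
time: 21.35
tool_pos: [0.5374, -0.2831, 0.2247]
tcp_rot: [-3.134, -0.208, -0.001]
wrist_force: [-0.0, 0.7, -0.2]
width: 0.608
grip_force: 0.0
```

```bash
python3 st.py; python3 - <<'E'
from h import *
d=cam("scene");e=cam("top")
a=cv2.resize(d["color"][150:260,270:420],None,fx=3,fy=3,interpolation=cv2.INTER_CUBIC)
b=cv2.resize(e["color"][155:275,300:370],None,fx=4.8,fy=4.8,interpolation=cv2.INTER_CUBIC)
h=np.zeros((576,800,3),np.uint8);h[:,:336]=b[:576,:336];h[:330,340:790]=a;cv2.imwrite("pics/f.png",h)
E
```

```text
t 21.35 pos [ 0.5374 -0.2831  0.2247] yaw 7.61 tilt [0.0004 0.0004]
y off (reader) -285.0 xr -3.1 F tool [ 0.1 -0.7  0.2] M [0.02 0.01 0.04]
```

View pics/f.png

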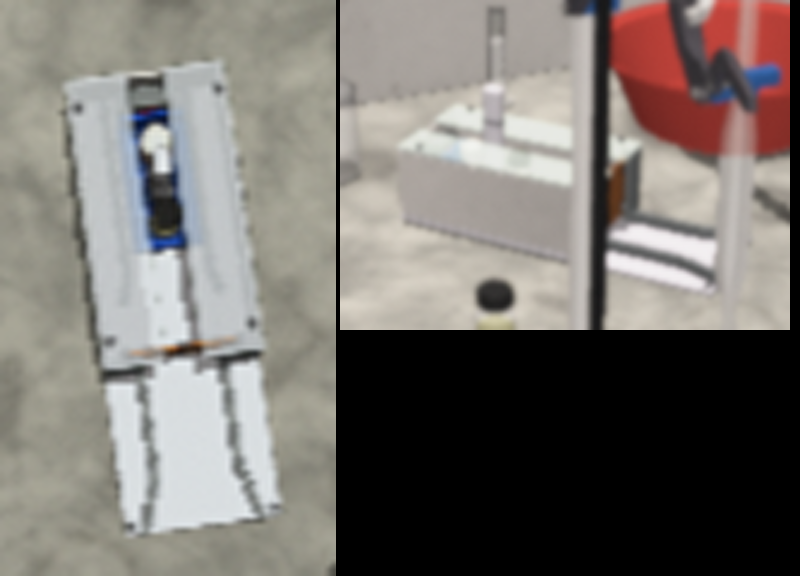

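The tray is inside, with its nose at crop (150,115) against the button. Both vials are upright at (155,138) and (165,215), and the gate is shut at (180,350). The arm is clear, so I'm handing the job in.

```bash
python3 -c "from h import *; print(workorder.finish_job())"
```

```text
the job is handed in; nothing more can be done
None
```

The job is handed in: the tray is in the reader with the button pushed to its stop, the gate shut behind it, both vials upright and the arm clear; `finish_job()` reported no verdict.

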